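# Seat the strainer disc on a citrus press

## Task

The strainer disc of the citrus press, the round metal plate with the reamer cone, stands proud of the juice bowl because its notch is not over the bowl's rib. With the fingertips only, push the disc round by its peg until the notch in its edge meets the rib that sticks up from the bowl's rim, then press it down by the cone until it is fully home, flush with the bowl, and take the hand away. Do not lift the disc off, and leave everything else standing where it is.

Things in the scene. Friction and masses are not known exactly. Their poses are not given: they have to be found in the camera images.
- juicer: Citrus press housing, white plastic, fixed: round, 149 mm across at the foot. Origin: centre of its underside, on the axis of the vertical 12 mm spindle (hidden under the cone) round which the disc turns; z up, x points to the locating rib; a short spout points along -y. The juice bowl's rim is at z = 70 mm, outer radius 69 mm, inner 64 mm.
- rib_mark (a point): Top of the locating rib on the housing, 61 mm from the axis. The rib is a radial bar 5.6 mm wide with a rounded top that reaches from 52 to 70 mm from the axis, 74 mm above the worktop (4 mm above the bowl's rim). Its outer part is seen beside the disc's edge.
- strainer: Loose disc on the spindle, 58 mm radius, 5 mm thick, 0.15 to 0.23 kg, with a white reamer cone in the middle and an upright peg; turns either way and stays. Origin: centre of its underside; z up, x to the notch in its edge, -x to the peg. Underside 75 mm above the worktop at the start (1 mm clear of the rib), 65 mm when fully home, its top face then level with the bowl's rim.
- notch_mark (a point): Middle of the notch opening, 61 mm from the disc's axis, 3 mm outside its edge, at underside level; straight above rib_mark when aligned. The V-shaped notch is 15 mm wide at the edge, 12 mm at 52 mm from the axis. The disc goes down only with the notch over the rib (within about 3 degrees). At the start they are at least 34 degrees apart, either way.
- peg_top (a point): Top centre of the finger peg on the disc: an upright round peg of 10 mm diameter standing 18 mm above the disc's top face, 46 mm from the axis, opposite the notch.
- cone_top (a point): Rounded tip of the reamer cone, on the disc's axis, 46 mm above its underside; the place to press. The cone is 42 mm across at the plate, 14 mm just under its tip. A friction sleeve on the spindle holds the disc up: it yields to a push of about 5 N, only while notch and rib meet, and stays where it is pushed, so the disc does not spring back.
- lemon: Loose lemon, about 77x55x54 mm, lying 12 to 16 cm from the press's axis, by its rib side. Origin under its middle. A bystander.
- tumbler: Loose glass tumbler, 81 mm across, 91 mm tall, 15 to 18 cm from the press's axis on the other side. Origin: centre of its underside. A bystander.
- honey_jar: Loose honey jar, 70 mm across, 101 mm tall, to the right of the press. Origin: centre of its underside. A bystander.
- mug: Loose white mug, 83x118x106 mm, at the front left. Origin: centre of its underside. A bystander.
Mind the look-alikes: they are no part of the job. Leave any orange or red look-alike of the strainer alone.

How it is judged:
On the way, in this order (a step that is already met when the one before it is completed fails the run):
1. the notch is brought over the rib while the disc still stands proud (horizontal distance between notch_mark and rib_mark below 0.0055 m and z of strainer in the frame of juicer above 0.0695 m).
2. the disc is pressed down fully home on the rib (z of strainer in the frame of juicer between 0.062 and 0.0668 m and horizontal distance between notch_mark and rib_mark below 0.0055 m and angle between strainer's own z axis and vertical below 0.035 rad), for 0.2 s.
At the end, for the whole second after the job is handed in: The strainer's underside is 62 to 66.8 mm above the foot of the housing (home is 65), the notch is within 5.5 mm of the rib seen from above, the disc is level within 2 degrees and at rest (all of step 2 and linear speed of strainer below 0.01 m/s); the robot touches nothing.
It fails at once if the strainer is lifted more than 7 mm above where it stood (z of strainer in the frame of juicer above 0.082 m).
It fails at once if the lemon is moved more than 2 cm (distance of lemon from where it was at the start of the episode above 0.02 m).
It fails at once if the glass tumbler is moved more than 2 cm or tipped (distance of tumbler from where it was at the start of the episode above 0.02 m or angle between tumbler's own z axis and vertical above 0.4 rad).
It fails at once if the honey jar is moved more than 2 cm or tipped (distance of honey_jar from where it was at the start of the episode above 0.02 m or angle between honey_jar's own z axis and vertical above 0.4 rad).
It fails at once if the mug is moved more than 2 cm or tipped (distance of mug from where it was at the start of the episode above 0.02 m or angle between mug's own z axis and vertical above 0.4 rad).
It also fails if it takes over 58 s, if anything falls off the work surface, if the arm or the gripper's body presses on something with over 40 N, if the wrist force passes 120 N, or if a joint passes its speed limit or range.

## Robot

A 6-joint arm with a two-finger parallel gripper is mounted at the origin on a cart in front of the work surface, level with it; the furniture and walls round the work are solid. World frame = base frame: x ahead of the robot, y to its left, z up, the work surface at z = 0. Lengths are in m, angles in rad, forces in N, time in s.
With the tool pointing down it reaches from about 0.35 to 0.975 m from the base axis. Payload 4.9 kg.
Tool frame: the origin (TCP) lies between the finger pads; the fingertips stand 17 mm ahead of it and the grasp point (between the pads) lies 2 mm behind it (manip.nose_length is the distance from the TCP to the fingertips, in m); z points along the fingers, y is the line along which they close (so a half turn about z gives the same grasp; the last joint's range is limited). The gripper opens to 85 mm and grips with 20 to 120 N. Pads are 22 mm wide; open, the fingers measure 114 mm over their backs; the gripper's body (76 mm by 85 mm) begins 54 mm behind the grasp point. The pads swing forward as they close: fully open they stand 13 mm farther back than shut.
Start: joints at [-1.293, 0.053, 1.613, -0, 1.476, -0.119], TCP at [0.242, -0.576, 0.248] pointing down, gripper open.
Joint ranges: [-3.01, 3.01], [-1.01, 2.22], [0.06, 2.58], [-1.02, 4.17], [0.09, 2.62], [-3.14, 3.14]. Speed limits (rad/s): [2.57, 2.57, 3.14, 3.14, 3.14, 3.14].

## Interface

Orientations are given as a unit quaternion [w, x, y, z].
In Python, from plant import manip gives the robot as it stands. The module is installed in compiled form; this text tells all that it offers.
- The arm moves only by the tool apply_moves, never from a script. Its argument "moves" is a list of rows, each a list of 3 entries, a list of its own where there are three numbers: the turn, a rotation vector about the tool's x, y, z in rad, then the shift along the tool's x, y, z in cm, then the closure, from -1 (fully open) to 1 (shut), so that 0 is half open. A call has 1 to 20 rows; each row is the pose to reach, as a shift and turn from the pose commanded when the call began, along the tool's axes at that moment; what a row does not reach only later rows make up. A row lasts 1/10 s, in which the tool goes at most 50 mm and 8.59 degrees, less where a joint would pass 70% of its speed; a pose out of reach is approached as far as the arm can. A call with a gripper value outside its range is refused whole. The fingers move at their own pace and stop on an object; the grip force is fixed at half the most. Time passes only in rows, so rows that repeat a pose let the fingers close. It gives the time, the measured TCP pose, the force, the opening and the grip force at its end, in the units of the state.
- manip.state(): the state, without advancing time (a new reading comes with each control period).
- manip.grab_frame(name): name is "scene" or "side" or "wrist"; returns a dict with "image" (400x640x3 uint8, red, green, blue), "K" (3x3 intrinsics, pixels), "k1" (the pictures are not rectified: a ray, as slopes to the right and down, at radius r is drawn at 1 + k1 r^2 times it, then the intrinsics apply), "rvec" (rotation vector, rad) and "tvec" (3), from world to camera coordinates, as OpenCV has them. Camera axes: x right, y down, z forward; pixel columns grow to the right and rows downward; lengths in m; the calibration is good to about 2 mm. A picture is of the moment at which its call begins. There is no depth.
- manip.job_done(): hands the job in; it is judged then, once.
Trained networks look in a picture, given as the dict that the camera call returned (one of the last four; its "shot" number tells which), for a name from the list of things; names that differ only in an ending like _2 or _b are one class to them, and where a whole thing is asked for, a point or a joint stands for the part that bears it (a point fixed in the world has none). Each returns a list of dicts, best first, with "score" (0 to 1); they miss things now and then, are a little off and sometimes report something else, mostly with a low value. They report only what shows in the picture. A call takes as long as a camera call. They do not tell look-alikes from the thing itself.
- manip.look_for(picture, label): "location" ([x, y, z] in m, in the coordinates of the camera as it stood for that picture, good to about 4 mm: the middle of the surface that is visible of it).
- manip.silhouettes(picture, label): "pixels" (400x640 bool, what is visible of it).
- manip.spot_point(picture, label): "location" ([x, y, z] in m, in the coordinates of the camera as it stood for that picture, good to about 4 mm: a listed point, or the origin of a listed thing).
The state is a dict: "time": time; "joint_pos": joint angles; "joint_vel": joint speeds; "joint_efforts": joint torques, N m; "tool_pos": TCP position; "tool_rot": TCP orientation; "contact_force": force on the tool from outside, world axes, zero at the start; "ft_torque": the same for the moment, N m; "gripper_width": opening from 0.0 (shut) to 1.0 (fully open); "grasp_force": force on a finger pad.
Only numpy, scipy, OpenCV 4.12 (cv2) and the standard library are available. Lean on these libraries where they do the work, as an engineer would, in place of code of your own. Each camera call takes 0.05 s, during which the arm holds its last target. There are 200 camera calls.

## Working session

There is one attempt and no reset: what is moved stays moved. The work goes in short steps, Python scripts to look and compute and a tool call to move; the robot and the scene stay as the last step left them, time stands still between calls to the robot, and variables do not carry over. Pictures are saved under pics/ and viewed, at most 10 in all, crops included, and the job is handed in when it is done.

Besides the shell and the picture viewer there is one more tool, called after "Request:" as a command line: name --argument value ..., lists and objects as JSON in quotes. apply_moves: Moves the arm, as the interface text tells. Its arguments: {"type":"object","properties":{"moves":{"type":"array"}},"required":["moves"]}

```bash
mkdir -p pics
cat > h.py <<'E'
import numpy as np, cv2
from plant import manip
from scipy.spatial.transform import Rotation as R
def towld(f,p):
    Rm=cv2.Rodrigues(np.array(f["rvec"],float))[0]; return Rm.T@(np.array(p)-np.array(f["tvec"]).ravel())
def save(f,n): cv2.imwrite("pics/"+n,f["image"][:,:,::-1])
def pts(f,labels,fn="spot_point"):
    for l in labels:
        for d in getattr(manip,fn)(f,l)[:3]:
            print(l,round(d["score"],2),np.round(towld(f,d["location"]),4))
def proj(f,P):
    Rm=cv2.Rodrigues(np.array(f["rvec"],float))[0]; c=Rm@np.array(P)+np.array(f["tvec"]).ravel()
    s=c[:2]/c[2]; s=s*(1+f["k1"]*(s@s)); K=np.array(f["K"]); return K[:2,:2]@s+K[:2,2]
def tool():
    s=manip.state(); q=np.array(s["tool_rot"]); return np.array(s["tool_pos"]),R.from_quat(q[[1,2,3,0]])
def rel(P):  # cm shift in tool axes to world P
    p,r=tool(); return np.round(r.inv().apply(np.array(P)-p)*100,2)
E
python3 - <<'E'
from h import *
s=manip.state(); print(s["tool_pos"],s["tool_rot"],s["time"],manip.nose_length)
L=["juicer","rib_mark","strainer","notch_mark","peg_top","cone_top","lemon","tumbler","honey_jar","mug"]
for c in ["scene","side"]:
    f=manip.grab_frame(c); save(f,c+"0.png"); print(c); pts(f,L)
E
```

```text
[ 0.24136424 -0.57585973  0.24704914] [-1.05788005e-03  9.80388096e-01  1.97073727e-01 -9.26055322e-05] 0.0 0.017
scene
juicer 0.8 [ 5.079e-01 -2.710e-02  1.000e-04]
rib_mark 0.86 [ 0.4979 -0.0908  0.0759]
strainer 0.94 [0.6817 0.0259 0.0044]
strainer 0.69 [5.216e-01 2.583e-01 5.000e-04]
strainer 0.64 [ 0.5025 -0.028   0.0754]
notch_mark 0.83 [ 0.4489 -0.0551  0.0761]
notch_mark 0.72 [0.5743 0.3016 0.0032]
notch_mark 0.65 [ 0.6711 -0.035   0.0015]
peg_top 0.97 [0.4912 0.2367 0.0246]
peg_top 0.84 [0.691  0.0679 0.0241]
peg_top 0.7 [ 0.5466 -0.0093  0.0979]
cone_top 0.97 [0.521  0.266  0.0422]
cone_top 0.88 [ 0.5051 -0.0265  0.1223]
cone_top 0.87 [0.6816 0.0236 0.0478]
lemon 0.8 [ 0.4537 -0.1566  0.004 ]
lemon 0.73 [ 0.5061 -0.0268  0.1259]
mug 0.71 [0.3577 0.4316 0.0048]
side
juicer 0.94 [ 0.5038 -0.0275 -0.0048]
rib_mark 0.89 [ 0.4934 -0.095   0.0775]
strainer 0.63 [ 0.5237  0.269  -0.0009]
strainer 0.48 [ 0.5014 -0.0273  0.0733]
notch_mark 0.65 [0.5687 0.3036 0.003 ]
notch_mark 0.63 [ 0.4462 -0.0567  0.0768]
peg_top 0.63 [0.4815 0.2376 0.0236]
cone_top 0.78 [0.5216 0.2631 0.0453]
cone_top 0.59 [ 0.5038 -0.0332  0.1232]
lemon 0.51 [ 0.4547 -0.1589  0.0017]
tumbler 0.66 [0.4873 0.1249 0.0012]
tumbler 0.37 [ 0.4553 -0.1557 -0.002 ]
honey_jar 0.87 [ 0.3683 -0.3557  0.0043]
mug 0.3 [0.4892 0.1257 0.0016]
```

View pics/scene0.png

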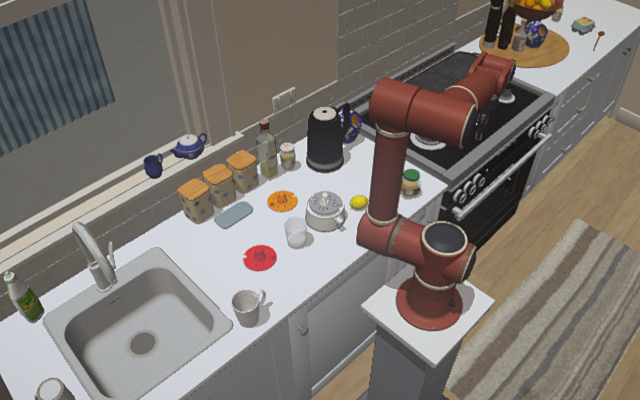

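View pics/side0.png

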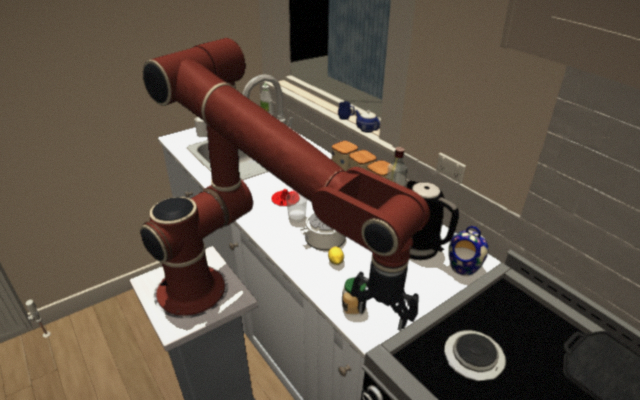

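The white press is at (325,208) in the scene picture, with the tumbler at (296,230), the lemon at (359,202) and the kettle behind. The orange (282,200) and red (260,258) discs are look-alikes. Next I move above the press for a close look.

Request:
apply_moves --moves '[[[0, 0, 0], [4.5, -4, -5], -0.5], [[0, 0, 0], [9, -8, -5], -0.5], [[0, 0, 0], [13, -11.5, -5], -0.5], [[0, 0, 0], [17, -15, -5], -0.5], [[0, 0, 0], [20.5, -18, -5], -0.5], [[0, 0, 0], [24, -21, -5], -0.5], [[0, 0, 0], [27.5, -24, -5], -0.5], [[0, 0, 0], [31, -27.5, -5], -0.5], [[0, 0, 0], [34.5, -30.5, -5], -0.5], [[0, 0, 0], [38, -33.5, -5], -0.5], [[0, 0, 0], [41.5, -37, -5], -0.5], [[0, 0, 0], [45, -40, -5], -0.5], [[0, 0, 0], [45, -40, -5], -0.5], [[0, 0, 0], [45, -40, -5], -0.5]]'

```text
time: 2.5
tool_pos: [0.5024, -0.032, 0.2982]
tool_rot: [0.0, 0.98, 0.199, -0.0]
contact_force: [-0.1, -1.4, 0.4]
gripper_width: 0.75
grasp_force: 0.0
```

Run:
```python
from h import *
s=manip.state(); print(s["tool_pos"],s["tool_rot"],s["joint_pos"],s["time"],s["gripper_width"])
f=manip.grab_frame("wrist"); save(f,"w1.png"); pts(f,["juicer","rib_mark","strainer","notch_mark","peg_top","cone_top","lemon","tumbler"])
```

```text
[ 0.50235518 -0.03201514  0.29823161] [ 2.15743091e-05  9.80007562e-01  1.98960127e-01 -2.14844540e-04] [-2.11476814e-01 -2.68251195e-01  1.82711971e+00 -2.11534655e-04
  1.58310064e+00  9.58723501e-01] 2.5 0.7499826896933321
juicer 0.28 [ 0.5432 -0.0129  0.1015]
rib_mark 0.77 [ 0.4907 -0.0883  0.0746]
rib_mark 0.46 [ 0.4497 -0.0548  0.0767]
strainer 0.98 [ 0.5017 -0.0314  0.0771]
strainer 0.72 [ 0.6771  0.0234 -0.0025]
strainer 0.64 [5.172e-01 2.663e-01 5.000e-04]
notch_mark 0.85 [ 0.4526 -0.0543  0.0736]
notch_mark 0.67 [ 0.5691  0.3019 -0.0054]
notch_mark 0.65 [ 6.686e-01 -3.670e-02  5.000e-04]
peg_top 0.97 [ 0.5477 -0.0119  0.0982]
peg_top 0.86 [0.4888 0.2347 0.0261]
peg_top 0.68 [ 0.3654 -0.3526 -0.004 ]
cone_top 0.75 [ 0.5021 -0.03    0.1224]
cone_top 0.64 [0.5204 0.2663 0.0463]
cone_top 0.62 [0.677  0.0255 0.0421]
lemon 0.97 [ 0.4519 -0.1575 -0.0014]
tumbler 0.94 [ 0.4849  0.1244 -0.005 ]
```

View pics/w1.png

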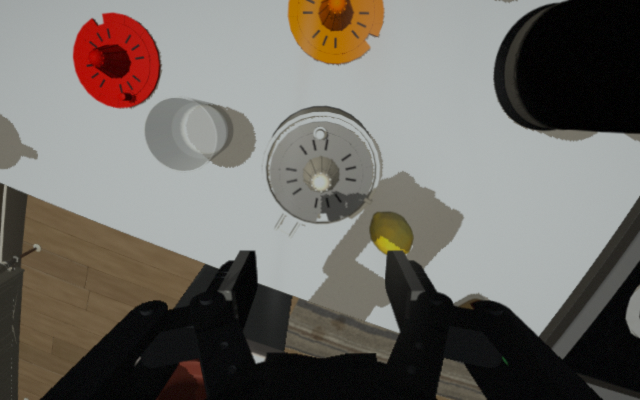

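The peg is at (320,133), the cone tip at (320,181) and the notch at (320,218), in line with the tool's x axis. The kettle is at upper right, clear of the work. I'll straddle the peg with the fingers partly closed.

Request:
apply_moves --moves '[[[0, 0, 0], [2.5, 0, 4], 0.4], [[0, 0, 0], [4.9, -0.2, 8], 0.4], [[0, 0, 0], [4.9, -0.2, 12], 0.4], [[0, 0, 0], [4.9, -0.2, 14.5], 0.4], [[0, 0, 0], [4.9, -0.2, 16.5], 0.4], [[0, 0, 0], [4.9, -0.2, 17.5], 0.4], [[0, 0, 0], [4.9, -0.2, 17.5], 0.4]]'

```text
time: 3.65
tool_pos: [0.5454, -0.0129, 0.1218]
tool_rot: [-0.001, 0.98, 0.197, -0.001]
contact_force: [0.1, -0.1, 0.1]
gripper_width: 0.299
grasp_force: 0.0
```

Run:
```python
from h import *
f=manip.grab_frame("wrist"); save(f,"w2.png"); pts(f,["rib_mark","strainer","notch_mark","peg_top","cone_top"])
```

```text
strainer 0.81 [ 0.5048 -0.0336  0.079 ]
strainer 0.75 [ 0.6798  0.0229 -0.0038]
notch_mark 0.77 [ 0.6693 -0.0338  0.0027]
peg_top 0.6 [ 0.5442 -0.0137  0.0984]
cone_top 0.98 [ 0.5025 -0.0336  0.122 ]
```

View pics/w2.png

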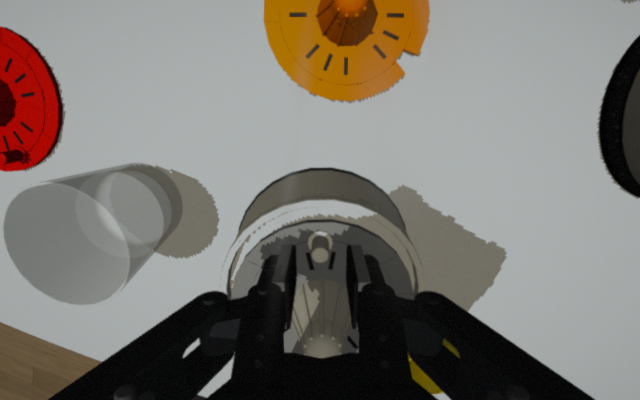

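The peg (320,247) sits centred between the fingertips. Next I lower to peg height.

Request:
apply_moves --moves '[[[0, 0, 0], [0, 0, 1], 0.4], [[0, 0, 0], [0, 0, 1.6], 0.4], [[0, 0, 0], [0, 0, 2], 0.4], [[0, 0, 0], [0, 0, 2], 0.4]]'

```text
time: 4.35
tool_pos: [0.5455, -0.0127, 0.1019]
tool_rot: [-0.0, 0.98, 0.197, -0.001]
contact_force: [-0.6, -0.1, 0.0]
gripper_width: 0.3
grasp_force: 0.0
```

Request:
apply_moves --moves '[[[0, 0, -0.087], [-0.02, -0.4, 0], 0.4], [[0, 0, -0.175], [-0.07, -0.8, 0], 0.4], [[0, 0, -0.262], [-0.16, -1.19, 0], 0.4], [[0, 0, -0.349], [-0.28, -1.57, 0], 0.4], [[0, 0, -0.436], [-0.43, -1.94, 0], 0.4], [[0, 0, -0.524], [-0.62, -2.3, 0], 0.4], [[0, 0, -0.611], [-0.83, -2.64, 0], 0.4], [[0, 0, -0.698], [-1.08, -2.96, 0], 0.4], [[0, 0, -0.785], [-1.35, -3.25, 0], 0.4], [[0, 0, -0.873], [-1.64, -3.52, 0], 0.4], [[0, 0, -0.873], [-1.64, -3.52, 0], 0.4]]'

```text
time: 5.45
tool_pos: [0.5174, 0.0135, 0.1033]
tool_rot: [-0.0, 0.805, 0.593, -0.0]
contact_force: [0.0, 0.0, 0.3]
gripper_width: 0.299
grasp_force: 0.0
```

Run:
```python
from h import *
L=["rib_mark","strainer","notch_mark","peg_top","cone_top"]
for c in ["wrist","scene","side"]:
    f=manip.grab_frame(c); print(c); pts(f,L)
    if c=="scene":
        u,v=map(int,proj(f,[.505,-.03,.08])); g=f["image"][v-50:v+50,u-60:u+60,::-1]; cv2.imwrite("pics/s3.png",cv2.resize(g,None,fx=5,fy=5,interpolation=cv2.INTER_CUBIC))
```

```text
wrist
strainer 0.89 [ 0.6774  0.0209 -0.0012]
strainer 0.59 [ 0.5025 -0.0316  0.0745]
strainer 0.51 [0.5247 0.0088 0.0995]
notch_mark 0.9 [ 6.677e-01 -3.520e-02  4.000e-04]
peg_top 0.85 [0.6837 0.0646 0.0229]
peg_top 0.59 [0.5243 0.0074 0.1022]
cone_top 0.96 [0.6809 0.0259 0.0467]
cone_top 0.31 [0.5252 0.0092 0.1034]
scene
rib_mark 0.58 [ 0.4941 -0.0878  0.0726]
strainer 0.96 [ 0.4998 -0.025   0.0735]
strainer 0.95 [5.227e-01 2.608e-01 3.000e-04]
strainer 0.84 [ 0.6809  0.0249 -0.0022]
notch_mark 0.89 [ 0.6669 -0.0355  0.001 ]
notch_mark 0.83 [0.5728 0.3026 0.0022]
notch_mark 0.73 [ 0.4742 -0.0832  0.0769]
peg_top 0.9 [0.6902 0.0652 0.022 ]
peg_top 0.75 [0.5258 0.0139 0.0966]
peg_top 0.64 [0.4901 0.2367 0.0234]
cone_top 0.89 [0.6831 0.0246 0.0504]
cone_top 0.68 [ 0.5036 -0.0248  0.122 ]
side
rib_mark 0.7 [ 0.4933 -0.0998  0.0764]
rib_mark 0.46 [ 4.506e-01 -1.578e-01  3.000e-04]
strainer 0.93 [ 0.5044 -0.0303  0.0754]
strainer 0.75 [ 0.5244  0.2686 -0.0029]
strainer 0.64 [0.68   0.0244 0.0032]
notch_mark 0.94 [ 0.4733 -0.0846  0.0781]
notch_mark 0.68 [0.5674 0.3049 0.0022]
notch_mark 0.55 [ 0.6645 -0.0378  0.002 ]
peg_top 0.9 [0.6865 0.0717 0.0235]
peg_top 0.64 [0.4857 0.2338 0.0236]
peg_top 0.62 [0.5262 0.0095 0.0993]
cone_top 0.97 [ 0.5013 -0.031   0.124 ]
cone_top 0.74 [0.6771 0.0222 0.0473]
cone_top 0.54 [0.5203 0.2641 0.0434]
```

View pics/s3.png

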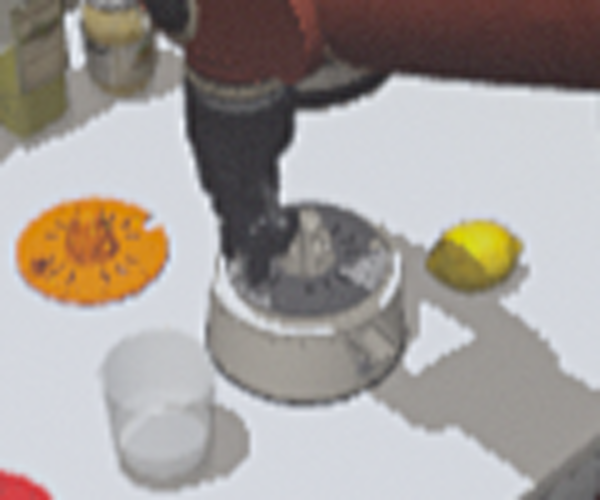

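The networks put the notch about 20° short of the rib. I'll push the rest, back off, and look from above.

Request:
apply_moves --moves '[[[0, 0, -0.087], [-0.02, -0.4, 0], 0.4], [[0, 0, -0.175], [-0.07, -0.8, 0], 0.4], [[0, 0, -0.262], [-0.16, -1.19, 0], 0.4], [[0, 0, -0.349], [-0.28, -1.57, 0], 0.4], [[0, 0, -0.349], [-0.28, -1.57, 0], 0.4], [[0, 0, -0.262], [-0.16, -1.19, 0], 0.4], [[0, 0, -0.262], [-0.16, -1.19, -1], 0.4], [[0, 0, -0.262], [-0.16, -1.19, -4], 0.4], [[0, 0, -0.262], [-2, -0.6, -8], 0.4], [[0, 0, -0.262], [-4.6, 0, -12], 0.4], [[0, 0, -0.262], [-4.6, 0, -16], 0.4], [[0, 0, -0.262], [-4.6, 0, -16], 0.4]]'

```text
time: 7.55
tool_pos: [0.5072, -0.0319, 0.272]
tool_rot: [0.006, 0.721, 0.693, 0.004]
contact_force: [0.8, -0.5, 0.7]
gripper_width: 0.301
grasp_force: 0.0
```

Run:
```python
from h import *
L=["rib_mark","strainer","notch_mark","peg_top","cone_top"]
for c in ["scene","side","wrist"]:
    f=manip.grab_frame(c); print(c); pts(f,L)
u,v=map(int,proj(f,[.503,-.03,.08])); print(u,v,proj(f,[.494,-.092,.074]))
g=f["image"][max(v-75,0):v+75,u-100:u+100,::-1]; cv2.imwrite("pics/w4.png",cv2.resize(g,None,fx=4,fy=4,interpolation=cv2.INTER_CUBIC))
```

```text
scene
rib_mark 0.9 [ 0.495  -0.0874  0.0724]
rib_mark 0.46 [ 0.3569  0.4294 -0.0018]
strainer 0.85 [0.5203 0.2628 0.0007]
strainer 0.73 [ 0.5003 -0.0259  0.0751]
strainer 0.65 [0.6786 0.0262 0.0008]
notch_mark 0.96 [0.5719 0.3012 0.0011]
notch_mark 0.81 [ 6.71e-01 -3.58e-02 -6.00e-04]
notch_mark 0.73 [ 0.4913 -0.0876  0.0773]
peg_top 0.76 [0.5121 0.0158 0.0959]
peg_top 0.7 [0.6887 0.0656 0.0224]
peg_top 0.64 [0.4921 0.2379 0.0221]
cone_top 0.95 [0.5244 0.2664 0.0433]
cone_top 0.58 [0.6829 0.0225 0.0466]
side
rib_mark 0.95 [ 0.4953 -0.0951  0.0782]
rib_mark 0.64 [ 0.368  -0.3575  0.0019]
strainer 0.78 [ 0.5021 -0.0299  0.0747]
strainer 0.55 [6.801e-01 2.120e-02 6.000e-04]
notch_mark 0.77 [ 0.4958 -0.0927  0.0744]
notch_mark 0.59 [0.5661 0.3031 0.0038]
notch_mark 0.56 [ 0.6667 -0.0368  0.    ]
peg_top 0.78 [0.6869 0.071  0.0213]
peg_top 0.66 [0.511  0.0162 0.098 ]
peg_top 0.47 [0.4851 0.2386 0.0228]
cone_top 0.68 [ 0.5041 -0.0296  0.1238]
cone_top 0.49 [0.523  0.2627 0.0459]
wrist
rib_mark 0.69 [ 0.4919 -0.0876  0.0753]
strainer 0.98 [ 0.5038 -0.0348  0.0768]
strainer 0.88 [ 0.6772  0.0228 -0.0028]
notch_mark 0.91 [ 0.4923 -0.089   0.0757]
notch_mark 0.86 [ 6.684e-01 -3.660e-02 -2.000e-04]
peg_top 0.96 [0.6882 0.0645 0.0213]
cone_top 0.8 [0.6806 0.023  0.0403]
cone_top 0.72 [ 0.5025 -0.0323  0.1202]
319 181 [313.96223128 235.66158519]
```

View pics/w4.png

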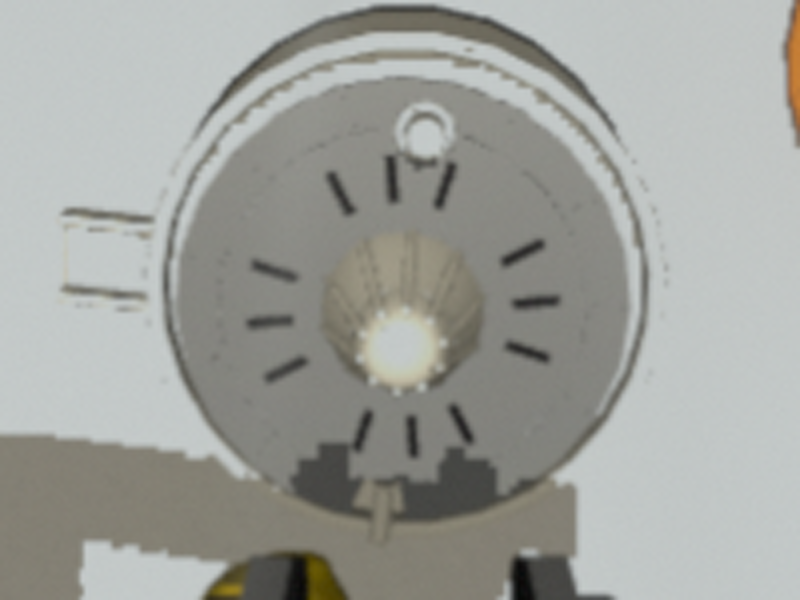

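The rib (380,515 in the crop) sits centred in the notch opening (357 to 403). Next I close the fingers and press on the cone tip.

Request:
apply_moves --moves '[[[0, 0, 0], [0, 0, 4], 1], [[0, 0, 0], [0, 0, 8], 1], [[0, 0, 0], [0, 0, 8], 1], [[0, 0, 0], [0, 0, 8], 1], [[0, 0, 0], [0, 0, 8], 1]]'

```text
time: 8.95
tool_pos: [0.5055, -0.0309, 0.186]
tool_rot: [0.002, 0.721, 0.693, 0.001]
contact_force: [-0.3, 0.2, 0.8]
gripper_width: 0.001
grasp_force: 0.0
```

Run:
```python
from h import *
print(rel([.5031,-.0303,.145]))
for c in ["wrist"]:
    f=manip.grab_frame(c); pts(f,["cone_top","strainer","notch_mark"])
```

```text
[ 0.06 -0.26  4.1 ]
cone_top 0.83 [ 0.5011 -0.0333  0.1175]
cone_top 0.83 [0.6784 0.0256 0.0431]
strainer 0.95 [ 0.6783  0.0198 -0.    ]
strainer 0.86 [ 0.5074 -0.0335  0.075 ]
strainer 0.66 [0.5101 0.0136 0.1021]
notch_mark 0.77 [ 0.6654 -0.0344  0.001 ]
```

Request:
apply_moves --moves '[[[0, 0, 0], [0, -0.25, 2], 1], [[0, 0, 0], [0, -0.25, 3.5], 1], [[0, 0, 0], [0, -0.25, 4.2], 1], [[0, 0, 0], [0, -0.25, 4.6], 1], [[0, 0, 0], [0, -0.25, 4.8], 1], [[0, 0, 0], [0, -0.25, 5], 1], [[0, 0, 0], [0, -0.25, 5.2], 1], [[0, 0, 0], [0, -0.25, 5.4], 1], [[0, 0, 0], [0, -0.25, 5.4], 1]]'

```text
time: 10.05
tool_pos: [0.5021, -0.0306, 0.1304]
tool_rot: [0.001, 0.721, 0.693, 0.0]
contact_force: [-2.9, 0.8, 5.3]
gripper_width: 0.002
grasp_force: 2.4
```

Request:
apply_moves --moves '[[[0, 0, 0], [0, 0, 0.1], 1], [[0, 0, 0], [0, 0, 0.2], 1], [[0, 0, 0], [0, 0, 0.3], 1], [[0, 0, 0], [0, 0, 0.4], 1], [[0, 0, 0], [0, 0, 0.4], 1], [[0, 0, 0], [0, 0, 0.4], 1]]'

```text
time: 10.65
tool_pos: [0.5028, -0.0308, 0.128]
tool_rot: [0.001, 0.721, 0.693, 0.001]
contact_force: [-4.5, 1.1, 11.1]
gripper_width: -0.002
grasp_force: 5.6
```

Request:
apply_moves --moves '[[[0, 0, 0], [0, 0, 0.1], 1], [[0, 0, 0], [0, 0, 0.2], 1], [[0, 0, 0], [0, 0, 0.3], 1], [[0, 0, 0], [0, 0, 0.3], 1], [[0, 0, 0], [0, 0, 0.3], 1]]'

```text
time: 11.15
tool_pos: [0.5036, -0.0309, 0.1278]
tool_rot: [0.002, 0.721, 0.693, 0.001]
contact_force: [-10.7, 2.1, 23.3]
gripper_width: 0.0
grasp_force: 12.3
```

It has bottomed out at the home height (TCP 0.128). I'll retreat and check.

Request:
apply_moves --moves '[[[0, 0, 0], [0, 0, -0.5], 1], [[0, 0, 0], [0, 0, -2], 1], [[0, 0, 0], [0, 0, -6], 1], [[0, 0, 0], [0, 0, -10], 1], [[0, 0, 0], [0, 0, -14.5], 1], [[0, 0, 0], [0, 0, -14.5], 1], [[0, 0, 0], [0, 0, -14.5], 1]]'

```text
time: 11.85
tool_pos: [0.5023, -0.0307, 0.2694]
tool_rot: [0.002, 0.721, 0.693, 0.001]
contact_force: [-0.1, -0.3, -0.4]
gripper_width: -0.001
grasp_force: 0.0
```

Run:
```python
from h import *
L=["rib_mark","strainer","notch_mark","peg_top","cone_top"]
for c in ["scene","side","wrist"]:
    f=manip.grab_frame(c); print(c); pts(f,L)
    u,v=map(int,proj(f,[.503,-.03,.08]))
    if c=="side": a=cv2.resize(f["image"][v-40:v+40,u-50:u+50],(500,400),interpolation=cv2.INTER_CUBIC)
g=cv2.resize(f["image"][max(v-75,0):v+75,u-100:u+100],(800,600),interpolation=cv2.INTER_CUBIC)
g=np.hstack([cv2.resize(g,(440,330)),cv2.resize(a,(360,330))])
cv2.imwrite("pics/w5.png",g[:,:,::-1])
```

```text
scene
rib_mark 0.89 [ 0.4955 -0.0896  0.0721]
strainer 0.93 [ 0.52    0.2619 -0.0014]
strainer 0.84 [ 0.5013 -0.0267  0.0654]
strainer 0.58 [ 0.6843  0.0257 -0.0013]
notch_mark 0.7 [ 0.6718 -0.0375  0.0013]
notch_mark 0.64 [0.5741 0.2987 0.0035]
notch_mark 0.56 [ 0.4934 -0.092   0.0664]
peg_top 0.91 [0.6878 0.0683 0.0225]
peg_top 0.87 [0.5131 0.0156 0.0875]
peg_top 0.72 [0.4896 0.1272 0.0028]
cone_top 0.87 [0.5223 0.2655 0.0445]
cone_top 0.8 [ 0.5064 -0.0266  0.1112]
side
rib_mark 0.84 [ 0.4957 -0.1004  0.0753]
strainer 0.95 [0.6793 0.0228 0.0047]
strainer 0.78 [ 0.5053 -0.0307  0.0636]
strainer 0.5 [ 0.5224  0.268  -0.0017]
notch_mark 0.94 [ 0.4918 -0.0961  0.0661]
notch_mark 0.93 [ 0.6614 -0.0373  0.0018]
peg_top 0.82 [0.6882 0.0696 0.0233]
peg_top 0.75 [0.4824 0.2363 0.0248]
peg_top 0.7 [0.508  0.015  0.0883]
cone_top 0.82 [0.6782 0.0235 0.0473]
cone_top 0.7 [0.5101 0.0133 0.0871]
cone_top 0.59 [ 0.5021 -0.0321  0.1141]
wrist
rib_mark 0.76 [ 0.4917 -0.0899  0.0719]
rib_mark 0.63 [0.5087 0.013  0.0909]
strainer 0.82 [ 0.5052 -0.0346  0.0654]
strainer 0.57 [ 0.6755  0.0198 -0.0027]
notch_mark 0.95 [ 6.706e-01 -3.460e-02 -2.000e-04]
notch_mark 0.62 [ 0.4944 -0.0911  0.0628]
peg_top 0.93 [0.5098 0.0147 0.0882]
peg_top 0.83 [0.6857 0.0666 0.0215]
cone_top 0.8 [ 0.5028 -0.0321  0.1088]
cone_top 0.73 [0.6765 0.026  0.0435]
```

View pics/w5.png

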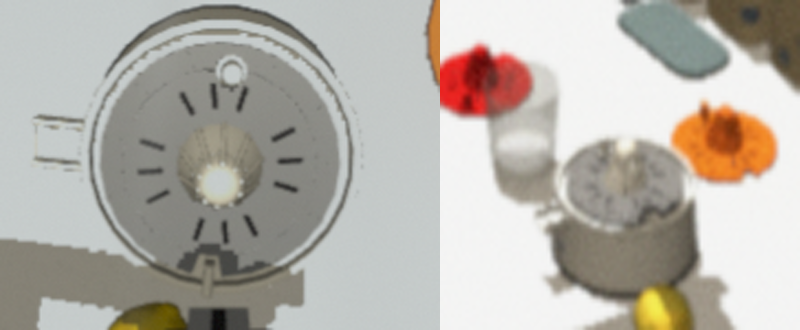

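The disc is flush in the bowl. Its underside reads about 65 mm up, the rib (208,275) lies in the notch, and the hand is clear. I'm handing in.

```bash
python3 -c "
from plant import manip
print(manip.job_done())"
```

```text
the job is handed in; nothing more can be done
None
```

The job is handed in: the strainer disc was turned until its notch met the rib and pressed fully home (underside about 65 mm up), the hand is clear, and nothing else was moved as far as the pictures show; no verdict came back.

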